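Set out the battery candles in their holders

ROBOT

A 7-joint arm with a two-finger parallel gripper is mounted at the origin on the work surface. World frame = base frame: x ahead of the robot, y to its left, z up, the work surface at z = 0. Lengths are in m, angles in rad, forces in N, time in s.
With the tool pointing down it reaches from about 0.4 to 0.85 m from the base axis. Payload 4.5 kg.
Tool frame: the origin (TCP) lies midway between the tips of the shut fingers; the grasp point (between the pads) lies 19 mm behind it (ctrl.tcp_to_grasp is the distance from the TCP to the grasp point, in m); z points along the fingers, x is the direction in which the jaws open and shut, and the axes are right-handed (so a half turn about z gives the same grasp; the last joint's range is limited). The gripper opens to 88 mm and grips with 3 to 60 N. Pads are 18 mm wide; open, the fingers measure 123 mm over their backs; the gripper's body (75 mm by 187 mm) begins 45 mm behind the grasp point.
Start: joints at [-1.25, 0.689, -0.195, 1.565, 0.157, 0.902, -0.215], TCP at [0.177, 0.6, 0.239] pointing down, gripper open.
Joint ranges: [-3.01, 3.01], [-0.46, 2.08], [-1.47, 1.51], [0.13, 2.56], [-1, 4.14], [0.04, 2.09], [-2.66, 2.66]. Speed limits (rad/s): [2.57, 2.57, 3.14, 3.14, 3.14, 3.14, 3.14].

INTERFACE

Orientations are given as a 3x3 rotation matrix whose columns are the frame's x, y, z axes.
In Python, from cell import ctrl gives the robot as it stands. The module is installed in compiled form; this text tells all that it offers.
- The arm moves only by the tool apply_moves, never from a script. Its argument "steps" is a list of rows, each an object of numbers: "tx", "ty", "tz": the shift along the world's x, y, z in mm; "turn": the turn about the world's z in rad. In form: [{"tx": .., "ty": .., "tz": .., "turn": ..}, ...]. A call has 1 to 8 rows; each row is the pose to reach, as a shift and turn from the pose commanded when the call began; what a row does not reach only later rows make up. A row lasts 1/10 s, in which the tool goes at most 50 mm and 8.59 degrees, less where a joint would pass 70% of its speed; a pose out of reach is approached as far as the arm can. A call with a gripper value outside its range is refused whole. "hand" is the closure, from 0 (fully open) to 1 (shut), set as the call begins (left out, the last holds). The fingers move at their own pace and stop on an object; "force" is the grip in N (left out, the last holds). Time passes only in rows, so rows that repeat a pose let the fingers close. It gives the time, the measured TCP pose, the force and the opening at its end, in the units of the state.
- ctrl.get_obs(): the state, without advancing time (a new reading comes with each control period).
- ctrl.camera(name): name is "side" or "top" or "wrist"; returns the picture (384x512x3 uint8, red, green, blue); there is no depth.
- ctrl.camera_model(name): a dict with "intrinsics" (3x3 intrinsics, pixels), "k1" (the pictures are not rectified: a ray, as slopes to the right and down, at radius r is drawn at 1 + k1 r^2 times it, then the intrinsics apply), "rvec" (rotation vector, rad) and "tvec" (3), from world to camera coordinates, as OpenCV has them. Camera axes: x right, y down, z forward; pixel columns grow to the right and rows downward; lengths in m; the calibration is good to about 2 mm. A picture is of the moment at which its call begins: read the wrist's pose just before it. camera_model takes no time and is no camera call; for the wrist camera it gives the pose at the moment of the call.
- ctrl.close_job(): hands the job in, once; it reports no verdict.
The state is a dict: "time_s": time; "joint_positions": joint angles; "joint_vel": joint speeds; "tau": joint torques, N m; "ee_pos": TCP position; "tcp_rot": TCP orientation; "contact_force": force on the tool from outside, world axes, zero at the start; "ft_torque": the same for the moment, N m; "gripper_width": finger opening in m.
Only numpy, scipy, OpenCV 4.12 (cv2) and the standard library are available. Lean on these libraries where they do the work, as an engineer would, in place of code of your own. Each camera call takes 0.05 s, during which the arm holds its last target.

TASK

Set out the candles for the evening: stand every red and blue battery candle upright in the holder of its own colour, the tall slim ones in the square holders and the short stout ones in the round holders. Lower each one gently to the bottom of its holder instead of dropping it, and leave the grey candle and the blue jar with the cork lid standing where they are.

Things in the scene. Friction and masses are not known exactly. Their poses are not given: they have to be found in the camera images.
- red_tall: red battery candle, a plain upright solid cylinder, the TALL SLIM kind: 40 mm diameter, 85 mm high; a small ivory lamp flame (11 mm across) stands 13 mm above the middle of its top. Origin: centre of its underside; z is its axis, up. Stands loose on the table (z = 0) at the start, 70 to 210 g, rigid plastic; grasp it round its side from above.
- red_short: red battery candle, a plain upright solid cylinder, the SHORT STOUT kind: 58 mm diameter, 60 mm high; a small ivory lamp flame (11 mm across) stands 13 mm above the middle of its top. Origin: centre of its underside; z is its axis, up. Stands loose on the table (z = 0) at the start, 70 to 210 g, rigid plastic; grasp it round its side from above.
- blue_tall: blue battery candle, a plain upright solid cylinder, the TALL SLIM kind: 40 mm diameter, 85 mm high; a small ivory lamp flame (11 mm across) stands 13 mm above the middle of its top. Origin: centre of its underside; z is its axis, up. Stands loose on the table (z = 0) at the start, 70 to 210 g, rigid plastic; grasp it round its side from above.
- blue_short: blue battery candle, a plain upright solid cylinder, the SHORT STOUT kind: 58 mm diameter, 60 mm high; a small ivory lamp flame (11 mm across) stands 13 mm above the middle of its top. Origin: centre of its underside; z is its axis, up. Stands loose on the table (z = 0) at the start, 70 to 210 g, rigid plastic; grasp it round its side from above.
- red_square: red candle holder, open at the top, fixed to the table, SQUARE: 68 x 68 mm outside, a 56 x 56 mm recess for the tall slim candle, walls 6 mm thick parallel to its x and y axes, 22 mm high overall, inner floor 5 mm above the table. Origin: centre of its underside, on the table; z up.
- red_round: red candle holder, open at the top, fixed to the table, ROUND: 86 mm outside diameter, a 74 mm diameter recess for the short stout candle, wall 6 mm thick, 22 mm high overall, inner floor 5 mm above the table. Origin: centre of its underside, on the table; z up.
- blue_square: blue candle holder, open at the top, fixed to the table, SQUARE: 68 x 68 mm outside, a 56 x 56 mm recess for the tall slim candle, walls 6 mm thick parallel to its x and y axes, 22 mm high overall, inner floor 5 mm above the table. Origin: centre of its underside, on the table; z up.
- blue_round: blue candle holder, open at the top, fixed to the table, ROUND: 86 mm outside diameter, a 74 mm diameter recess for the short stout candle, wall 6 mm thick, 22 mm high overall, inner floor 5 mm above the table. Origin: centre of its underside, on the table; z up.
- grey_candle: grey battery candle of the tall slim kind, 40 mm diameter, 85 mm high (flame 13 mm more), standing loose; not to be moved. Origin: centre of its underside, z up. At the start any two of these ten things stand at least 0.11 m apart, centre to centre.
- blue_jar: blue pot-bellied jar with a cork lid and round cork knob, 64 mm widest diameter, 68 mm high over the knob, standing loose; not a candle and not to be moved. Origin: centre of its underside, z up. (Also among the ten things: an 8 mm thick cork coaster; taller clutter only at the far edge and sides.)

How it is judged:
By the outcome, as a careful person would: the job done as asked, in the order asked, and still so for the second after the job is handed in, with the robot touching nothing.
It also fails if it takes over 120 s, if anything falls off the work surface, if the arm or the gripper's body presses on something with over 40 N, if the wrist force passes 120 N, or if a joint passes its speed limit or range.

## Working session

There is one attempt and no reset: what is moved stays moved. The work goes in short steps, Python scripts to look and compute and a tool call to move; the robot and the scene stay as the last step left them, time stands still between calls to the robot, and variables do not carry over. Pictures are saved under pics/ and viewed, and the job is handed in when it is done.

Besides the shell and the picture viewer there is one more tool, called after "Emit:" by a JSON object that holds its "op" and its "data". apply_moves: Moves the arm, as the interface text tells. Its arguments: {"type":"object","properties":{"steps":{"type":"array"},"hand":{"type":"number"},"force":{"type":"number"}},"required":["steps"]}

```bash
mkdir -p pics; ls; python3 - <<'E'
from cell import ctrl
import cv2
for n in ("top","side","wrist"):
    m=ctrl.camera_model(n); print(n,m)
    cv2.imwrite(f"pics/{n}0.png",ctrl.camera(n)[:,:,::-1])
o=ctrl.get_obs(); print(o)
E
```

```text
pics
top {'intrinsics': array([[478.43840271,   0.        , 251.40586894],
       [  0.        , 478.43840271, 191.7364701 ],
       [  0.        ,   0.        ,   1.        ]]), 'k1': -0.052784953348229954, 'rvec': array([ 2.19874978, -2.17720467,  0.08065658]), 'tvec': array([0.00306067, 0.53659308, 1.42505898])}
side {'intrinsics': array([[408.88043154,   0.        , 255.90760733],
       [  0.        , 408.88043154, 184.76810461],
       [  0.        ,   0.        ,   1.        ]]), 'k1': -0.045998479410184145, 'rvec': array([ 2.31637819, -0.76256482,  0.26882906]), 'tvec': array([-0.43459916,  0.25951167,  0.94504741])}
wrist {'intrinsics': array([[317.94778513,   0.        , 254.40467727],
       [  0.        , 317.94778513, 187.07756368],
       [  0.        ,   0.        ,   1.        ]]), 'k1': 0.02535036400355849, 'rvec': array([-2.30515828, -1.7233641 , -0.27022771]), 'tvec': array([-0.62397955, -0.04224199,  0.39147111])}
{'time_s': 0.15, 'joint_positions': array([-1.25017595,  0.68975058, -0.19453394,  1.56606252,  0.15731155,
        0.90248151, -0.21512535]), 'joint_vel': array([-0.00034048, -0.00202643, -0.00121689, -0.00436885, -0.00026461,
       -0.00238095,  0.001417  ]), 'tau': array([-1.39396605e-03, -5.27862382e+01, -1.26809154e+00, -1.53587294e+01,
       -5.23757888e-02,  3.88057844e-03,  1.00447437e-04]), 'ee_pos': array([0.17671893, 0.59902521, 0.23813121]), 'tcp_rot': array([[ 2.82858694e-01,  9.59161553e-01, -2.72304449e-04],
       [ 9.59160701e-01, -2.82858807e-01, -1.28290645e-03],
       [-1.30753826e-03,  1.01697518e-04, -9.99999140e-01]]), 'contact_force': array([-0.27911763, -0.28663512, -0.54921858]), 'ft_torque': array([ 0.01965247,  0.00935431, -0.02495392]), 'gripper_width': 0.08837972062114197}
```

View pics/top0.png

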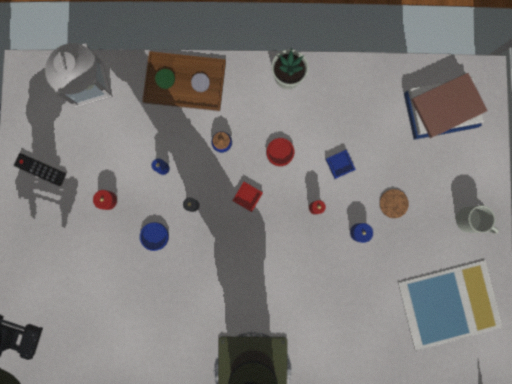

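View pics/side0.png

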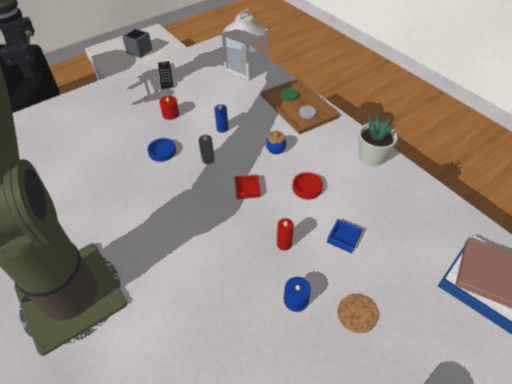

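View pics/wrist0.png

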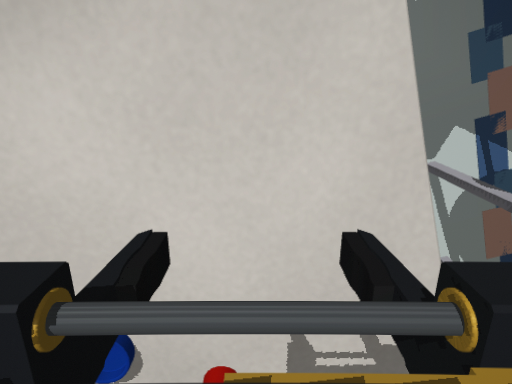

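The top view shows:
- red_short (104,199), blue_tall (160,166), grey (191,204), jar (221,141)
- blue_round (154,236), red_round (280,151), red_square (248,195), blue_square (340,163)
- red_tall (317,207), blue_short (362,232)

Next I'll fit silhouettes in both the top and side views.

```bash
cat > h.py <<'E'
import numpy as np, cv2
from scipy.optimize import minimize
def proj(m,P):
    R,_=cv2.Rodrigues(m['rvec']); C=np.atleast_2d(P)@R.T+m['tvec']
    s=C[:,:2]/C[:,2:]; r2=(s**2).sum(1,keepdims=True); s=s*(1+m['k1']*r2)
    K=m['intrinsics']; return s*[K[0,0],K[1,1]]+[K[0,2],K[1,2]]
def back(m,uv,z):
    R,_=cv2.Rodrigues(m['rvec']);K=m['intrinsics']
    s0=(np.array(uv)-[K[0,2],K[1,2]])/[K[0,0],K[1,1]]; s=s0.copy()
    for _ in range(20): s=s0/(1+m['k1']*(s@s))
    d=R.T@np.array([s[0],s[1],1]); c=-R.T@m['tvec']
    return c+d*(z-c[2])/d[2]
def mask(img,col):
    h=cv2.cvtColor(img,cv2.COLOR_RGB2HSV); H,S,V=[h[...,i].astype(int) for i in range(3)]
    if col=='red': return (((H<8)|(H>172))&(S>150)&(V>40)).astype(np.uint8)
    if col=='blue': return ((H>105)&(H<130)&(S>140)&(V>30)).astype(np.uint8)
    return ((V<105)&(S<60)).astype(np.uint8)
a=np.linspace(0,2*np.pi,48,endpoint=False)
def outline(kind,p):
    if kind=='sq':
        y=p[2]+np.pi/4+np.arange(4)*np.pi/2; xy=np.c_[np.cos(y),np.sin(y)]*.034*2**.5;h=.022
    else:
        r,h={'tall':(.02,.085),'short':(.029,.06),'round':(.043,.022)}[kind]; xy=np.c_[np.cos(a),np.sin(a)]*r
    xy=xy+p[:2]
    return np.r_[np.c_[xy,0*xy[:,0]],np.c_[xy,0*xy[:,0]+h]]
S=8
def sil(m,kind,p,box):
    x0,y0,w,hh=box
    uv=(proj(m,outline(kind,p))-[x0,y0]+.5)*S-.5
    im=np.zeros((hh*S,w*S),np.uint8)
    cv2.fillConvexPoly(im,cv2.convexHull(np.round(uv).astype(np.int32)),255)
    return cv2.resize(im,(w,hh),interpolation=cv2.INTER_AREA)/255.
def fit(ms,mks,kind,p0):
    p0=np.array(p0,float); boxes=[];obs=[]
    for m,k in zip(ms,mks):
        uv=proj(m,outline(kind,p0)); lo=np.floor(uv.min(0)-9).astype(int); hi=np.ceil(uv.max(0)+9).astype(int)
        lo=np.maximum(lo,0)
        boxes.append((lo[0],lo[1],hi[0]-lo[0],hi[1]-lo[1]))
        o=k[lo[1]:hi[1],lo[0]:hi[0]]
        boxes[-1]=(lo[0],lo[1],o.shape[1],o.shape[0])
        obs.append(o)
    def cost(p): return sum(np.abs(sil(m,kind,p,b)-o).sum()/o.sum() for m,b,o in zip(ms,boxes,obs))
    best=None
    for yaw in ([0,.4,.8,1.2] if kind=='sq' else [None]):
        q=p0[:2] if yaw is None else np.r_[p0[:2],yaw]
        sx=np.vstack([q]+[q+d for d in np.diag([.008,.008,.3][:len(q)])])
        r=minimize(cost,q,method='Nelder-Mead',options=dict(initial_simplex=sx,xatol=1e-4,fatol=1e-4,maxiter=300))
        r=minimize(cost,r.x,method='Nelder-Mead',options=dict(initial_simplex=np.vstack([r.x]+[r.x+d for d in np.diag([.004,.004,.1][:len(q)])]),xatol=1e-4,fatol=1e-4))
        if best is None or r.fun<best.fun: best=r
    return best.x,best.fun
E
cat > loc.py <<'E'
from h import *
from cell import ctrl
ms=[ctrl.camera_model(n) for n in("top","side")]
im=[cv2.imread(f"pics/{n}0.png")[:,:,::-1] for n in("top","side")]
im=[np.ascontiguousarray(i) for i in im]
T={'red_short':('red','short',(104,199)),'blue_tall':('blue','tall',(160,166)),'grey':('grey','tall',(191,204)),
'blue_round':('blue','round',(154,236)),'red_round':('red','round',(280,151)),'red_square':('red','sq',(248,195)),
'blue_square':('blue','sq',(340,163)),'red_tall':('red','tall',(317,207)),'blue_short':('blue','short',(362,232)),'jar':('blue','short',(221,141))}
for n,(c,k,uv) in T.items():
    p0=back(ms[0],uv,.03)[:2]; mk=[mask(i,c) for i in im]
    out=[]
    for sel in ([0,1],[0],[1]):
        try: out.append(fit([ms[s] for s in sel],[mk[s] for s in sel],k,p0))
        except Exception as e: out.append((np.array([9]),9))
    print(n,[(np.round(x,4).tolist(),round(f,2)) for x,f in out])
E
python3 loc.py
```

```text
red_short [([0.5085, 0.4498], np.float64(0.76)), ([0.5078, 0.4459], np.float64(0.49)), ([0.5079, 0.4531], np.float64(0.26))]
blue_tall [([0.6066, 0.2822], np.float64(2.05)), ([0.6052, 0.2803], np.float64(1.61)), ([0.6095, 0.2846], np.float64(0.43))]
grey [([0.4956, 0.1859], np.float64(0.87)), ([0.5232, 0.1747], np.float64(0.67)), ([0.4956, 0.1859], np.float64(0.16))]
blue_round [([0.3994, 0.3027], np.float64(0.64)), ([0.4014, 0.3012], np.float64(0.44)), ([0.4003, 0.3064], np.float64(0.19))]
red_round [([0.6615, -0.0754], np.float64(0.41)), ([0.6607, -0.0747], np.float64(0.27)), ([0.6618, -0.075], np.float64(0.14))]
red_square [([9], 9), ([9], 9), ([9], 9)]
blue_square [([9], 9), ([9], 9), ([9], 9)]
red_tall [([0.4909, -0.1836], np.float64(1.04)), ([0.4909, -0.184], np.float64(0.76)), ([0.4922, -0.1838], np.float64(0.28))]
blue_short [([0.4192, -0.3175], np.float64(0.83)), ([0.4171, -0.3174], np.float64(0.63)), ([0.4193, -0.318], np.float64(0.2))]
jar [([0.6806, 0.0959], np.float64(16.68)), ([0.5812, 0.0733], np.float64(1.0)), ([0.6933, 0.1098], np.float64(2.03))]
```

```bash
python3 - <<'E'
import re
s=open('h.py').read()
s=s.replace("p0=np.array(p0,float); boxes","p0=np.r_[np.array(p0,float),0.]; boxes")
s=s.replace("(S>150)&(V>40)","(S>110)&(V>25)").replace("(H>105)&(H<130)&(S>140)&(V>30)","(H>100)&(H<135)&(S>90)&(V>15)")
open('h.py','w').write(s)
E
python3 loc.py
python3 - <<'E'
import cv2,numpy as np
from h import *
i=cv2.imread('pics/top0.png');
rgb=np.ascontiguousarray(i[:,:,::-1])
a=i[130:260,80:390]; m=(mask(rgb,'red')|mask(rgb,'blue'))[130:260,80:390]*255
b=cv2.cvtColor(m,cv2.COLOR_GRAY2BGR)
o=np.vstack([a,b]); cv2.imwrite('pics/m1.png',cv2.resize(o,None,fx=2.2,fy=2.2,interpolation=cv2.INTER_NEAREST))
E
```

```text
red_short [([0.5079, 0.4494], np.float64(0.38)), ([0.508, 0.4475], np.float64(0.2)), ([0.5075, 0.4505], np.float64(0.17))]
blue_tall [([0.6078, 0.2812], np.float64(0.61)), ([0.6074, 0.2796], np.float64(0.34)), ([0.6079, 0.2835], np.float64(0.26))]
grey [([0.4956, 0.1859], np.float64(0.87)), ([0.5232, 0.1747], np.float64(0.67)), ([0.4956, 0.1859], np.float64(0.16))]
blue_round [([0.3999, 0.3023], np.float64(0.2)), ([0.4001, 0.302], np.float64(0.08)), ([0.4, 0.304], np.float64(0.11))]
red_round [([0.6608, -0.0771], np.float64(0.19)), ([0.6611, -0.0773], np.float64(0.08)), ([0.6615, -0.076], np.float64(0.11))]
red_square [([0.5233, 0.0208, 1.0473], np.float64(0.15)), ([0.5235, 0.0207, 1.0527], np.float64(0.07)), ([0.5232, 0.0212, -0.5315], np.float64(0.08))]
blue_square [([0.6251, -0.2613, 0.4318], np.float64(0.15)), ([0.6253, -0.2617, 0.4368], np.float64(0.1)), ([0.6247, -0.261, 0.4239], np.float64(0.05))]
red_tall [([0.4912, -0.184], np.float64(0.52)), ([0.4913, -0.1844], np.float64(0.32)), ([0.4916, -0.184], np.float64(0.19))]
blue_short [([0.4182, -0.319], np.float64(0.35)), ([0.4175, -0.3191], np.float64(0.24)), ([0.4182, -0.3189], np.float64(0.11))]
jar [([0.6843, 0.1007], np.float64(7.21)), ([0.6663, 0.0967], np.float64(5.48)), ([0.6898, 0.1071], np.float64(1.65))]
```

View pics/m1.png

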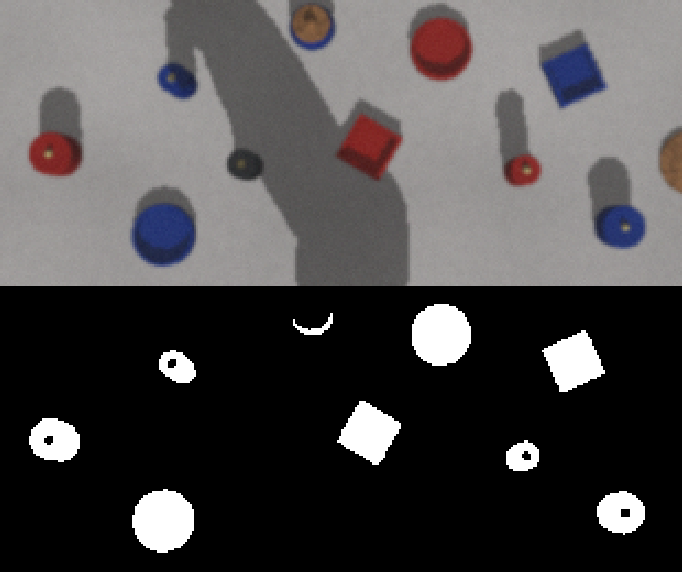

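Both views agree within about 2 mm for the candles I need and all four holders, so I'll start with red_short, moving above it at (0.508, 0.449).

Emit:
{"op": "apply_moves", "data": {"steps": [{"tx": 42,"ty": -19,"tz": 0,"turn": 0},{"tx": 84,"ty": -38,"tz": 0},{"tx": 126,"ty": -57,"tz": 0},{"tx": 168,"ty": -76,"tz": 0},{"tx": 210,"ty": -95,"tz": 0},{"tx": 252,"ty": -114,"tz": 0},{"tx": 294,"ty": -132,"tz": 0},{"tx": 331,"ty": -150,"tz": 0}], "hand": 0, "force": 15}}

```text
invalid input at $.steps[1]: expected keys tx, ty, tz, turn
```

Emit:
{"op": "apply_moves", "data": {"steps": [{"tx": 0,"ty": 0,"tz": -20,"turn": 0},{"tx": 0,"ty": 0,"tz": -60},{"tx": 0,"ty": 0,"tz": -100},{"tx": 0,"ty": 0,"tz": -100}]}}

```text
invalid input at $.steps[1]: expected keys tx, ty, tz, turn
```

```bash
python3 - <<'E'
from cell import ctrl
import cv2
o=ctrl.get_obs(); print(o['ee_pos'],o['joint_positions'],o['time_s'])
print(ctrl.camera_model('wrist'))
cv2.imwrite("pics/w1.png",ctrl.camera('wrist')[:,:,::-1])
E
```

```text
[0.17671893 0.59902521 0.23813121] [-1.25017595  0.68975058 -0.19453394  1.56606252  0.15731155  0.90248151
 -0.21512535] 0.15
{'intrinsics': array([[317.94778513,   0.        , 254.40467727],
       [  0.        , 317.94778513, 187.07756368],
       [  0.        ,   0.        ,   1.        ]]), 'k1': 0.02535036400355849, 'rvec': array([-2.30531822, -1.72339307, -0.27051843]), 'tvec': array([-0.62413501, -0.04220389,  0.39142739])}
```

View pics/w1.png

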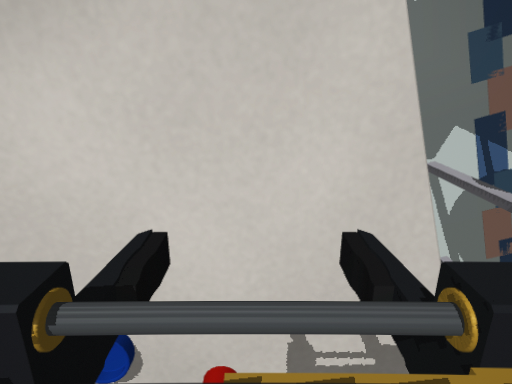

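All four keys are required in each row, so I'll resend. The wrist view hasn't changed.

Emit:
{"op": "apply_moves", "data": {"steps": [{"tx": 42,"ty": -19,"tz": 0,"turn": 0},{"tx": 84,"ty": -38,"tz": 0,"turn": 0},{"tx": 126,"ty": -57,"tz": 0,"turn": 0},{"tx": 168,"ty": -76,"tz": 0,"turn": 0},{"tx": 210,"ty": -95,"tz": 0,"turn": 0},{"tx": 252,"ty": -114,"tz": 0,"turn": 0},{"tx": 294,"ty": -132,"tz": 0,"turn": 0},{"tx": 331,"ty": -150,"tz": 0,"turn": 0}], "hand": 0, "force": 15}}

```text
time_s: 1.0
ee_pos: [0.51, 0.4479, 0.2385]
tcp_rot: [[0.284, 0.959, 0.0], [0.959, -0.284, -0.0], [-0.0, 0.0, -1.0]]
contact_force: [0.4, 1.3, -0.7]
gripper_width: 0.0881
```

Emit:
{"op": "apply_moves", "data": {"steps": [{"tx": 0,"ty": 0,"tz": -20,"turn": 0},{"tx": 0,"ty": 0,"tz": -60,"turn": 0},{"tx": 0,"ty": 0,"tz": -100,"turn": 0},{"tx": 0,"ty": 0,"tz": -100,"turn": 0}]}}

```text
time_s: 1.4
ee_pos: [0.5047, 0.4461, 0.133]
tcp_rot: [[0.282, 0.959, -0.008], [0.959, -0.283, -0.009], [-0.011, -0.006, -1.0]]
contact_force: [-0.3, 0.3, -0.5]
gripper_width: 0.0883
```

```bash
python3 - <<'E'
from cell import ctrl
import cv2
from h import *
o=ctrl.get_obs(); print(o['ee_pos'],o['joint_positions'],o['time_s'])
m=ctrl.camera_model('wrist'); print(m['rvec'],m['tvec'])
im=np.ascontiguousarray(ctrl.camera('wrist')[:,:,::-1])
for p in outline('short',(.5077,.4492)): cv2.circle(im,tuple(int(v) for v in proj(m,p)[0]),1,(0,255,0),-1)
cv2.imwrite("pics/w2.png",im)
E
```

```text
[0.50469478 0.4460646  0.1329875 ] [-0.68771412  0.885569   -0.20592669  1.47874403  0.21951977  0.81213634
  0.31102462] 1.4
[-2.30413064 -1.72583051 -0.25472862] [-0.56896633 -0.35207378  0.18847812]
```

View pics/w2.png

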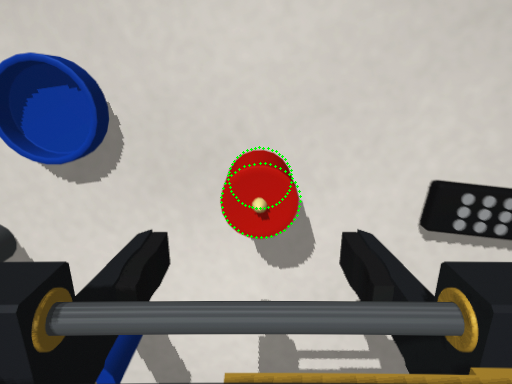

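The wrist overlay lands exactly on red_short (260,195). I'll descend to z of about 25 mm.

Emit:
{"op": "apply_moves", "data": {"steps": [{"tx": 0,"ty": -1,"tz": -30,"turn": 0},{"tx": 0,"ty": -1,"tz": -55,"turn": 0},{"tx": 0,"ty": -1,"tz": -75,"turn": 0},{"tx": 0,"ty": -1,"tz": -92,"turn": 0},{"tx": 0,"ty": -1,"tz": -105,"turn": 0},{"tx": 0,"ty": -1,"tz": -114,"turn": 0},{"tx": 0,"ty": -1,"tz": -114,"turn": 0},{"tx": 0,"ty": -1,"tz": -114,"turn": 0}]}}

```text
time_s: 2.25
ee_pos: [0.5082, 0.4489, 0.0254]
tcp_rot: [[0.283, 0.959, 0.001], [0.959, -0.283, 0.001], [0.001, 0.001, -1.0]]
contact_force: [0.1, -0.2, 0.9]
gripper_width: 0.088
```

Emit:
{"op": "apply_moves", "data": {"steps": [{"tx": 0,"ty": 0,"tz": 0,"turn": 0},{"tx": 0,"ty": 0,"tz": 0,"turn": 0},{"tx": 0,"ty": 0,"tz": 0,"turn": 0},{"tx": 0,"ty": 0,"tz": 0,"turn": 0},{"tx": 0,"ty": 0,"tz": 0,"turn": 0},{"tx": 0,"ty": 0,"tz": 0,"turn": 0}], "hand": 1, "force": 15}}

```text
time_s: 2.85
ee_pos: [0.5079, 0.4485, 0.025]
tcp_rot: [[0.283, 0.959, 0.0], [0.959, -0.283, -0.0], [0.0, 0.0, -1.0]]
contact_force: [-0.3, -0.5, 2.8]
gripper_width: 0.0574
```

Emit:
{"op": "apply_moves", "data": {"steps": [{"tx": 0,"ty": 0,"tz": 15,"turn": 0},{"tx": 0,"ty": 0,"tz": 40,"turn": 0},{"tx": 0,"ty": 0,"tz": 75,"turn": 0},{"tx": 0,"ty": 0,"tz": 110,"turn": 0},{"tx": 0,"ty": 0,"tz": 135,"turn": 0},{"tx": 5,"ty": -17,"tz": 145,"turn": 0},{"tx": 15,"ty": -52,"tz": 145,"turn": 0},{"tx": 26,"ty": -90,"tz": 145,"turn": 0}]}}

```text
time_s: 3.65
ee_pos: [0.5336, 0.3568, 0.1698]
tcp_rot: [[0.281, 0.96, -0.0], [0.96, -0.281, -0.001], [-0.001, 0.0, -1.0]]
contact_force: [1.6, -0.9, -1.4]
gripper_width: 0.0572
```

Emit:
{"op": "apply_moves", "data": {"steps": [{"tx": 12,"ty": -41,"tz": 0,"turn": 0},{"tx": 24,"ty": -82,"tz": 0,"turn": 0},{"tx": 36,"ty": -123,"tz": 0,"turn": 0},{"tx": 48,"ty": -164,"tz": 0,"turn": 0},{"tx": 60,"ty": -205,"tz": 0,"turn": 0},{"tx": 72,"ty": -246,"tz": 0,"turn": 0},{"tx": 84,"ty": -287,"tz": 0,"turn": 0},{"tx": 95,"ty": -325,"tz": 0,"turn": 0}]}}

```text
time_s: 4.45
ee_pos: [0.6279, 0.0291, 0.169]
tcp_rot: [[0.285, 0.959, -0.002], [0.959, -0.285, -0.002], [-0.002, -0.001, -1.0]]
contact_force: [0.8, 0.6, -1.7]
gripper_width: 0.0573
```

Emit:
{"op": "apply_moves", "data": {"steps": [{"tx": 11,"ty": -38,"tz": 0,"turn": 0},{"tx": 20,"ty": -70,"tz": 0,"turn": 0},{"tx": 27,"ty": -93,"tz": 0,"turn": 0},{"tx": 32,"ty": -111,"tz": 0,"turn": 0},{"tx": 32,"ty": -111,"tz": 0,"turn": 0},{"tx": 32,"ty": -111,"tz": 0,"turn": 0}]}}

```text
time_s: 5.05
ee_pos: [0.66, -0.0766, 0.1694]
tcp_rot: [[0.283, 0.959, -0.001], [0.959, -0.283, 0.001], [0.001, -0.001, -1.0]]
contact_force: [0.1, 0.9, -1.7]
gripper_width: 0.0573
```

Emit:
{"op": "apply_moves", "data": {"steps": [{"tx": 1,"ty": 0,"tz": -25,"turn": 0},{"tx": 1,"ty": 0,"tz": -55,"turn": 0},{"tx": 1,"ty": 0,"tz": -80,"turn": 0},{"tx": 1,"ty": 0,"tz": -98,"turn": 0},{"tx": 1,"ty": 0,"tz": -105,"turn": 0},{"tx": 1,"ty": 0,"tz": -105,"turn": 0}]}}

```text
time_s: 5.65
ee_pos: [0.661, -0.0754, 0.064]
tcp_rot: [[0.281, 0.96, -0.002], [0.96, -0.281, 0.001], [0.001, -0.002, -1.0]]
contact_force: [-0.5, -0.7, -1.2]
gripper_width: 0.0573
```

```bash
python3 - <<'E'
from cell import ctrl
import cv2
from h import *
m=ctrl.camera_model('wrist')
im=np.ascontiguousarray(ctrl.camera('wrist')[:,:,::-1])
for p in outline('round',(.661,-.077)): cv2.circle(im,tuple(int(v) for v in proj(m,p)[0]),1,(0,255,0),-1)
t=ctrl.get_obs()['ee_pos']
for p in outline('short',t[:2])+[0,0,t[2]-.025]: cv2.circle(im,tuple(int(v) for v in proj(m,p)[0]),1,(255,255,0),-1)
cv2.imwrite("pics/w3.png",im)
E
```

```text
(no output)
```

View pics/w3.png

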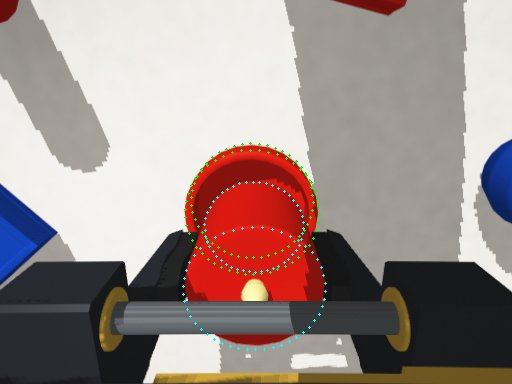

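The candle is centred over the holder (ring at about (251,205)), so I'll lower it slowly.

Emit:
{"op": "apply_moves", "data": {"steps": [{"tx": 0,"ty": 0,"tz": -10,"turn": 0},{"tx": 0,"ty": 0,"tz": -19,"turn": 0},{"tx": 0,"ty": 0,"tz": -26,"turn": 0},{"tx": 0,"ty": 0,"tz": -30,"turn": 0},{"tx": 0,"ty": 0,"tz": -32,"turn": 0},{"tx": 0,"ty": 0,"tz": -33,"turn": 0},{"tx": 0,"ty": 0,"tz": -33,"turn": 0},{"tx": 0,"ty": 0,"tz": -33,"turn": 0}]}}

```text
time_s: 6.5
ee_pos: [0.662, -0.0775, 0.032]
tcp_rot: [[0.283, 0.959, 0.001], [0.959, -0.283, 0.0], [0.0, 0.001, -1.0]]
contact_force: [0.7, -0.0, -1.4]
gripper_width: 0.0575
```

Emit:
{"op": "apply_moves", "data": {"steps": [{"tx": 0,"ty": 0,"tz": -0.5,"turn": 0},{"tx": 0,"ty": 0,"tz": -1,"turn": 0},{"tx": 0,"ty": 0,"tz": -1.3,"turn": 0},{"tx": 0,"ty": 0,"tz": -1.3,"turn": 0}]}}

```text
time_s: 6.9
ee_pos: [0.6617, -0.0775, 0.0304]
tcp_rot: [[0.283, 0.959, -0.0], [0.959, -0.283, 0.0], [0.0, -0.0, -1.0]]
contact_force: [-0.2, -0.4, -1.2]
gripper_width: 0.0574
```

Emit:
{"op": "apply_moves", "data": {"steps": [{"tx": 0,"ty": 0,"tz": -0.5,"turn": 0},{"tx": 0,"ty": 0,"tz": -0.7,"turn": 0},{"tx": 0,"ty": 0,"tz": -0.7,"turn": 0}]}}

```text
time_s: 7.2
ee_pos: [0.6619, -0.0775, 0.03]
tcp_rot: [[0.283, 0.959, 0.0], [0.959, -0.283, 0.0], [0.0, 0.0, -1.0]]
contact_force: [-0.5, 0.7, 2.1]
gripper_width: 0.0574
```

Force has gone from -1.4 to +2.1 N, so the candle is on the holder floor. I'll release it and rise.

Emit:
{"op": "apply_moves", "data": {"steps": [{"tx": 0,"ty": 0,"tz": 0,"turn": 0},{"tx": 0,"ty": 0,"tz": 0,"turn": 0},{"tx": 0,"ty": 0,"tz": 0,"turn": 0},{"tx": 0,"ty": 0,"tz": 0,"turn": 0},{"tx": 0,"ty": 0,"tz": 0,"turn": 0},{"tx": 0,"ty": 0,"tz": 0,"turn": 0}], "hand": 0}}

```text
time_s: 7.8
ee_pos: [0.6618, -0.0775, 0.0297]
tcp_rot: [[0.283, 0.959, -0.0], [0.959, -0.283, 0.0], [0.0, -0.0, -1.0]]
contact_force: [-0.3, -0.6, -0.7]
gripper_width: 0.0881
```

Emit:
{"op": "apply_moves", "data": {"steps": [{"tx": 0,"ty": 0,"tz": 15,"turn": 0},{"tx": 0,"ty": 0,"tz": 40,"turn": 0},{"tx": 0,"ty": 0,"tz": 80,"turn": 0},{"tx": 0,"ty": 0,"tz": 120,"turn": 0},{"tx": 0,"ty": 0,"tz": 135,"turn": 0}]}}

```text
time_s: 8.3
ee_pos: [0.6643, -0.0774, 0.1703]
tcp_rot: [[0.283, 0.959, 0.008], [0.959, -0.283, -0.0], [0.002, 0.008, -1.0]]
contact_force: [0.7, -0.3, -0.0]
gripper_width: 0.0878
```

Emit:
{"op": "apply_moves", "data": {"steps": [{"tx": -20,"ty": -13,"tz": 0,"turn": 0},{"tx": -57,"ty": -36,"tz": 0,"turn": 0},{"tx": -95,"ty": -59,"tz": 0,"turn": 0},{"tx": -130,"ty": -81,"tz": 0,"turn": 0},{"tx": -158,"ty": -99,"tz": 0,"turn": 0},{"tx": -171,"ty": -107,"tz": 0,"turn": 0},{"tx": -171,"ty": -107,"tz": 0,"turn": 0},{"tx": -171,"ty": -107,"tz": 0,"turn": 0}]}}

```text
time_s: 9.1
ee_pos: [0.4927, -0.1834, 0.1651]
tcp_rot: [[0.282, 0.959, 0.003], [0.959, -0.282, 0.001], [0.002, 0.002, -1.0]]
contact_force: [-0.8, -0.3, 1.2]
gripper_width: 0.0883
```

```bash
cat > w.py <<'E'
import sys
from cell import ctrl
import cv2
from h import *
# w.py out kind x y [kind x y]
o=ctrl.get_obs();m=ctrl.camera_model('wrist')
im=np.ascontiguousarray(ctrl.camera('wrist')[:,:,::-1])
A=sys.argv[2:]
for i in range(0,len(A),4):
    for p in outline(A[i],[float(v) for v in A[i+1:i+4]]): cv2.circle(im,tuple(int(v) for v in proj(m,p)[0]),1,(0,255,0),-1)
cv2.imwrite("pics/"+sys.argv[1],im); print(o['ee_pos'],o['joint_positions'].round(2))
E
python3 w.py w4.png tall .4913 -.1842 0
```

```text
[ 0.49274386 -0.18342367  0.16508752] [ 0.46  0.68 -0.31  1.93  0.36  0.58  1.2 ]
```

View pics/w4.png

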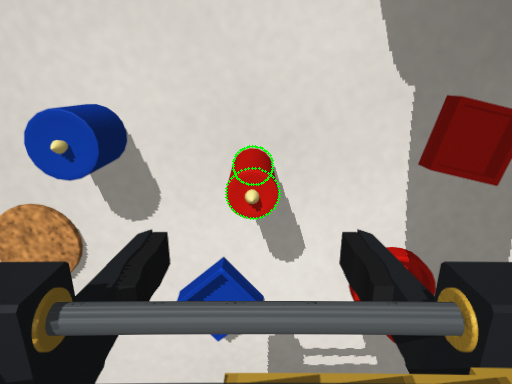

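The overlay matches red_tall (252,185). Descending to z of about 45 mm and gripping.

Emit:
{"op": "apply_moves", "data": {"steps": [{"tx": 0,"ty": 0,"tz": -20,"turn": 0},{"tx": 0,"ty": 0,"tz": -50,"turn": 0},{"tx": 0,"ty": 0,"tz": -78,"turn": 0},{"tx": 0,"ty": 0,"tz": -100,"turn": 0},{"tx": 0,"ty": 0,"tz": -114,"turn": 0},{"tx": 0,"ty": 0,"tz": -120,"turn": 0},{"tx": 0,"ty": 0,"tz": -120,"turn": 0},{"tx": 0,"ty": 0,"tz": -120,"turn": 0}]}}

```text
time_s: 9.95
ee_pos: [0.4919, -0.184, 0.0452]
tcp_rot: [[0.282, 0.959, 0.001], [0.959, -0.282, 0.0], [0.001, 0.001, -1.0]]
contact_force: [0.5, -0.2, 0.3]
gripper_width: 0.0882
```

Emit:
{"op": "apply_moves", "data": {"steps": [{"tx": 0,"ty": 0,"tz": 0,"turn": 0},{"tx": 0,"ty": 0,"tz": 0,"turn": 0},{"tx": 0,"ty": 0,"tz": 0,"turn": 0},{"tx": 0,"ty": 0,"tz": 0,"turn": 0},{"tx": 0,"ty": 0,"tz": 0,"turn": 0},{"tx": 0,"ty": 0,"tz": 0,"turn": 0},{"tx": 0,"ty": 0,"tz": 0,"turn": 0},{"tx": 0,"ty": 0,"tz": 0,"turn": 0}], "hand": 1}}

```text
time_s: 10.75
ee_pos: [0.4908, -0.1846, 0.0448]
tcp_rot: [[0.283, 0.959, -0.0], [0.959, -0.283, -0.0], [-0.0, 0.0, -1.0]]
contact_force: [0.2, -1.4, 0.3]
gripper_width: 0.0395
```

Emit:
{"op": "apply_moves", "data": {"steps": [{"tx": 0,"ty": 0,"tz": 12,"turn": 0},{"tx": 0,"ty": 0,"tz": 35,"turn": 0},{"tx": 0,"ty": 0,"tz": 65,"turn": 0},{"tx": 0,"ty": 0,"tz": 85,"turn": 0},{"tx": 3,"ty": 20,"tz": 90,"turn": 0},{"tx": 9,"ty": 57,"tz": 90,"turn": 0},{"tx": 15,"ty": 96,"tz": 90,"turn": 0},{"tx": 21,"ty": 135,"tz": 90,"turn": 0}]}}

```text
time_s: 11.55
ee_pos: [0.5118, -0.0483, 0.1356]
tcp_rot: [[0.284, 0.959, 0.001], [0.959, -0.284, 0.0], [0.0, 0.0, -1.0]]
contact_force: [0.3, 0.1, -1.4]
gripper_width: 0.0396
```

Emit:
{"op": "apply_moves", "data": {"steps": [{"tx": 5,"ty": 33,"tz": 0,"turn": 0},{"tx": 9,"ty": 58,"tz": 0,"turn": 0},{"tx": 12,"ty": 70,"tz": 0,"turn": 0},{"tx": 12,"ty": 70,"tz": -20,"turn": 0},{"tx": 12,"ty": 70,"tz": -45,"turn": 0},{"tx": 12,"ty": 70,"tz": -55,"turn": 0},{"tx": 12,"ty": 70,"tz": -55,"turn": 0},{"tx": 12,"ty": 70,"tz": -55,"turn": 0}]}}

```text
time_s: 12.35
ee_pos: [0.524, 0.0199, 0.0803]
tcp_rot: [[0.284, 0.959, 0.0], [0.959, -0.284, -0.0], [-0.0, 0.0, -1.0]]
contact_force: [-0.3, 0.0, -1.3]
gripper_width: 0.0392
```

```bash
python3 w.py w5.png sq .5234 .0209 1.05
```

```text
[0.52401784 0.01994851 0.08025719] [-0.02  0.82 -0.17  1.99  0.36  0.36  0.81]
```

View pics/w5.png

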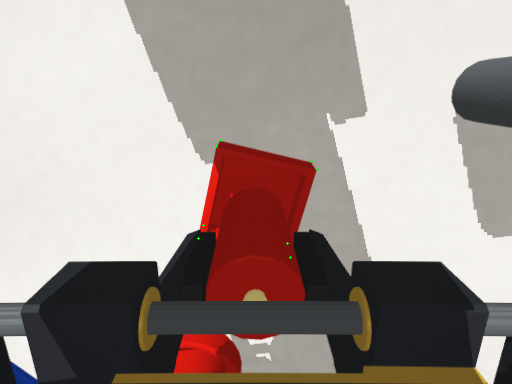

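The corner markers fit the square holder and the candle is centred. Lowering slowly.

Emit:
{"op": "apply_moves", "data": {"steps": [{"tx": 0,"ty": 1,"tz": -8,"turn": 0},{"tx": 0,"ty": 1,"tz": -16,"turn": 0},{"tx": 0,"ty": 1,"tz": -22,"turn": 0},{"tx": 0,"ty": 1,"tz": -26,"turn": 0},{"tx": 0,"ty": 1,"tz": -28,"turn": 0},{"tx": 0,"ty": 1,"tz": -29,"turn": 0},{"tx": 0,"ty": 1,"tz": -29,"turn": 0},{"tx": 0,"ty": 1,"tz": -29,"turn": 0}]}}

```text
time_s: 13.2
ee_pos: [0.5239, 0.0215, 0.0509]
tcp_rot: [[0.283, 0.959, 0.0], [0.959, -0.283, 0.0], [0.0, 0.0, -1.0]]
contact_force: [0.5, 0.2, -1.1]
gripper_width: 0.0396
```

Emit:
{"op": "apply_moves", "data": {"steps": [{"tx": 0,"ty": 0,"tz": -0.5,"turn": 0},{"tx": 0,"ty": 0,"tz": -1,"turn": 0},{"tx": 0,"ty": 0,"tz": -1.5,"turn": 0},{"tx": 0,"ty": 0,"tz": -1.5,"turn": 0}]}}

```text
time_s: 13.6
ee_pos: [0.524, 0.0214, 0.0497]
tcp_rot: [[0.283, 0.959, 0.001], [0.959, -0.283, -0.0], [0.0, 0.001, -1.0]]
contact_force: [-0.1, -0.3, 3.8]
gripper_width: 0.0395
```

It's on the floor (+3.8 N). Releasing and rising.

Emit:
{"op": "apply_moves", "data": {"steps": [{"tx": 0,"ty": 0,"tz": 0,"turn": 0},{"tx": 0,"ty": 0,"tz": 0,"turn": 0},{"tx": 0,"ty": 0,"tz": 0,"turn": 0},{"tx": 0,"ty": 0,"tz": 0,"turn": 0},{"tx": 0,"ty": 0,"tz": 0,"turn": 0},{"tx": 0,"ty": 0,"tz": 0,"turn": 0},{"tx": 0,"ty": 0,"tz": 0,"turn": 0}], "hand": 0}}

```text
time_s: 14.3
ee_pos: [0.5238, 0.0215, 0.0492]
tcp_rot: [[0.283, 0.959, -0.0], [0.959, -0.283, 0.0], [0.0, -0.0, -1.0]]
contact_force: [-0.6, 0.9, 0.5]
gripper_width: 0.0881
```

Emit:
{"op": "apply_moves", "data": {"steps": [{"tx": 0,"ty": 0,"tz": 15,"turn": 0},{"tx": 0,"ty": 0,"tz": 40,"turn": 0},{"tx": 0,"ty": 0,"tz": 80,"turn": 0},{"tx": 0,"ty": 0,"tz": 105,"turn": 0},{"tx": 0,"ty": 0,"tz": 115,"turn": 0},{"tx": 0,"ty": 0,"tz": 115,"turn": 0}]}}

```text
time_s: 14.9
ee_pos: [0.5245, 0.0215, 0.1652]
tcp_rot: [[0.283, 0.959, 0.002], [0.959, -0.283, 0.0], [0.001, 0.002, -1.0]]
contact_force: [0.9, 0.0, -0.1]
gripper_width: 0.0876
```

Emit:
{"op": "apply_moves", "data": {"steps": [{"tx": 8,"ty": 25,"tz": 0,"turn": 0},{"tx": 21,"ty": 65,"tz": 0,"turn": 0},{"tx": 35,"ty": 108,"tz": 0,"turn": 0},{"tx": 49,"ty": 152,"tz": 0,"turn": 0},{"tx": 62,"ty": 193,"tz": 0,"turn": 0},{"tx": 73,"ty": 227,"tz": 0,"turn": 0},{"tx": 81,"ty": 250,"tz": 0,"turn": 0},{"tx": 84,"ty": 260,"tz": 0,"turn": 0}]}}

```text
time_s: 15.7
ee_pos: [0.6067, 0.2846, 0.1618]
tcp_rot: [[0.28, 0.96, -0.003], [0.96, -0.28, 0.0], [-0.0, -0.003, -1.0]]
contact_force: [-0.5, -0.3, 1.4]
gripper_width: 0.0883
```

Emit:
{"op": "apply_moves", "data": {"steps": [{"tx": 0,"ty": 0,"tz": 0,"turn": 0},{"tx": 0,"ty": 0,"tz": 0,"turn": 0}]}}

```text
time_s: 15.9
ee_pos: [0.6073, 0.2793, 0.1631]
tcp_rot: [[0.284, 0.959, -0.002], [0.959, -0.284, -0.003], [-0.003, -0.001, -1.0]]
contact_force: [-0.2, -0.4, 0.4]
gripper_width: 0.0882
```

```bash
python3 w.py w6.png tall .6078 .2815 0 tall .4956 .1859 0
```

```text
[0.60727905 0.27927164 0.16305132] [-0.39  0.84 -0.22  1.49  0.23  0.84  0.59]
```

View pics/w6.png

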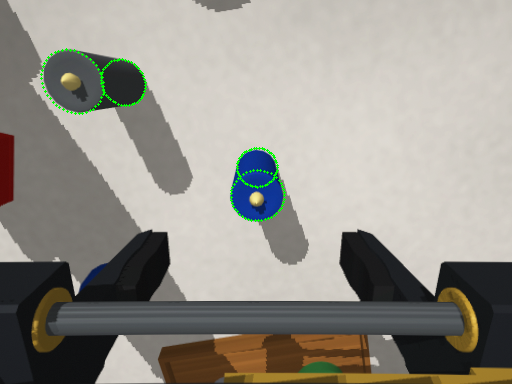

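The overlays match blue_tall (257,185) and the grey candle (95,80). Descending and gripping.

Emit:
{"op": "apply_moves", "data": {"steps": [{"tx": 0,"ty": 0,"tz": -20,"turn": 0},{"tx": 0,"ty": 0,"tz": -50,"turn": 0},{"tx": 0,"ty": 0,"tz": -78,"turn": 0},{"tx": 0,"ty": 0,"tz": -100,"turn": 0},{"tx": 0,"ty": 0,"tz": -113,"turn": 0},{"tx": 0,"ty": 0,"tz": -119,"turn": 0},{"tx": 0,"ty": 0,"tz": -119,"turn": 0},{"tx": 0,"ty": 0,"tz": -119,"turn": 0}]}}

```text
time_s: 16.75
ee_pos: [0.6085, 0.2816, 0.0463]
tcp_rot: [[0.283, 0.959, 0.002], [0.959, -0.283, 0.001], [0.001, 0.001, -1.0]]
contact_force: [-0.4, -0.1, -0.5]
gripper_width: 0.0881
```

Emit:
{"op": "apply_moves", "data": {"steps": [{"tx": 0,"ty": 0,"tz": 0,"turn": 0},{"tx": 0,"ty": 0,"tz": 0,"turn": 0},{"tx": 0,"ty": 0,"tz": 0,"turn": 0},{"tx": 0,"ty": 0,"tz": 0,"turn": 0},{"tx": 0,"ty": 0,"tz": 0,"turn": 0},{"tx": 0,"ty": 0,"tz": 0,"turn": 0},{"tx": 0,"ty": 0,"tz": 0,"turn": 0},{"tx": 0,"ty": 0,"tz": 0,"turn": 0}], "hand": 1}}

```text
time_s: 17.55
ee_pos: [0.6077, 0.2814, 0.0452]
tcp_rot: [[0.283, 0.959, -0.0], [0.959, -0.283, -0.0], [-0.0, -0.0, -1.0]]
contact_force: [0.1, 0.5, 0.7]
gripper_width: 0.0394
```

Emit:
{"op": "apply_moves", "data": {"steps": [{"tx": 0,"ty": 0,"tz": 12,"turn": 0},{"tx": 0,"ty": 0,"tz": 35,"turn": 0},{"tx": 0,"ty": 0,"tz": 70,"turn": 0},{"tx": 0,"ty": 0,"tz": 105,"turn": 0},{"tx": 0,"ty": -5,"tz": 120,"turn": 0},{"tx": 1,"ty": -25,"tz": 125,"turn": 0},{"tx": 2,"ty": -60,"tz": 125,"turn": 0},{"tx": 3,"ty": -98,"tz": 125,"turn": 0}]}}

```text
time_s: 18.35
ee_pos: [0.6102, 0.1831, 0.1702]
tcp_rot: [[0.281, 0.96, -0.0], [0.96, -0.281, 0.0], [0.0, -0.0, -1.0]]
contact_force: [0.7, -0.6, -1.1]
gripper_width: 0.0397
```

Emit:
{"op": "apply_moves", "data": {"steps": [{"tx": 1,"ty": -42,"tz": 0,"turn": 0},{"tx": 3,"ty": -84,"tz": 0,"turn": 0},{"tx": 4,"ty": -126,"tz": 0,"turn": 0},{"tx": 6,"ty": -168,"tz": 0,"turn": 0},{"tx": 7,"ty": -210,"tz": 0,"turn": 0},{"tx": 8,"ty": -252,"tz": 0,"turn": 0},{"tx": 9,"ty": -294,"tz": 0,"turn": 0},{"tx": 10,"ty": -334,"tz": 0,"turn": 0}]}}

```text
time_s: 19.15
ee_pos: [0.6197, -0.1531, 0.1698]
tcp_rot: [[0.284, 0.959, -0.001], [0.959, -0.284, -0.0], [-0.001, -0.001, -1.0]]
contact_force: [0.5, -0.3, -1.0]
gripper_width: 0.0393
```

Emit:
{"op": "apply_moves", "data": {"steps": [{"tx": 2,"ty": -40,"tz": 0,"turn": 0},{"tx": 3,"ty": -74,"tz": 0,"turn": 0},{"tx": 4,"ty": -98,"tz": 0,"turn": 0},{"tx": 4,"ty": -111,"tz": 0,"turn": 0},{"tx": 4,"ty": -111,"tz": -25,"turn": 0},{"tx": 4,"ty": -111,"tz": -60,"turn": 0},{"tx": 4,"ty": -111,"tz": -85,"turn": 0},{"tx": 4,"ty": -111,"tz": -85,"turn": 0}]}}

```text
time_s: 19.95
ee_pos: [0.6216, -0.2594, 0.0812]
tcp_rot: [[0.281, 0.96, -0.008], [0.96, -0.281, 0.003], [0.001, -0.009, -1.0]]
contact_force: [0.2, 0.5, -1.6]
gripper_width: 0.0397
```

```bash
python3 w.py w7.png sq .6252 -.2614 .43
```

```text
[ 0.62156301 -0.25939072  0.08121187] [ 0.47  0.96 -0.28  1.5   0.34  0.74  1.33]
```

View pics/w7.png

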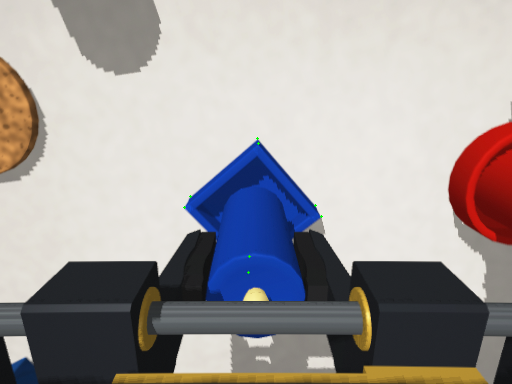

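The holder corner markers fit, and the candle is centred over the blue square. Lowering.

Emit:
{"op": "apply_moves", "data": {"steps": [{"tx": 0,"ty": 0,"tz": -6,"turn": 0},{"tx": 0,"ty": 0,"tz": -15,"turn": 0},{"tx": 0,"ty": 0,"tz": -23,"turn": 0},{"tx": 0,"ty": 0,"tz": -29,"turn": 0},{"tx": 0,"ty": 0,"tz": -32,"turn": 0},{"tx": 0,"ty": 0,"tz": -33,"turn": 0},{"tx": 0,"ty": 0,"tz": -33,"turn": 0},{"tx": 0,"ty": 0,"tz": -33,"turn": 0}]}}

```text
time_s: 20.8
ee_pos: [0.625, -0.2616, 0.0525]
tcp_rot: [[0.283, 0.959, 0.001], [0.959, -0.283, -0.0], [0.0, 0.001, -1.0]]
contact_force: [0.1, -0.1, -1.6]
gripper_width: 0.0393
```

Emit:
{"op": "apply_moves", "data": {"steps": [{"tx": 0,"ty": 0,"tz": -0.5,"turn": 0},{"tx": 0,"ty": 0,"tz": -1,"turn": 0},{"tx": 0,"ty": 0,"tz": -1.5,"turn": 0},{"tx": 0,"ty": 0,"tz": -1.5,"turn": 0}]}}

```text
time_s: 21.2
ee_pos: [0.6247, -0.2615, 0.0507]
tcp_rot: [[0.283, 0.959, -0.0], [0.959, -0.283, 0.0], [0.0, -0.0, -1.0]]
contact_force: [-1.5, 0.4, -0.7]
gripper_width: 0.0397
```

Emit:
{"op": "apply_moves", "data": {"steps": [{"tx": 0,"ty": 0,"tz": -0.5,"turn": 0},{"tx": 0,"ty": 0,"tz": -0.8,"turn": 0},{"tx": 0,"ty": 0,"tz": -0.8,"turn": 0}]}}

```text
time_s: 21.5
ee_pos: [0.625, -0.2615, 0.0502]
tcp_rot: [[0.283, 0.959, 0.0], [0.959, -0.283, -0.0], [0.0, 0.0, -1.0]]
contact_force: [0.0, 0.0, 0.5]
gripper_width: 0.0393
```

Emit:
{"op": "apply_moves", "data": {"steps": [{"tx": 0,"ty": 0,"tz": -0.3,"turn": 0},{"tx": 0,"ty": 0,"tz": -0.4,"turn": 0},{"tx": 0,"ty": 0,"tz": -0.4,"turn": 0}]}}

```text
time_s: 21.8
ee_pos: [0.6251, -0.2616, 0.0501]
tcp_rot: [[0.283, 0.959, 0.001], [0.959, -0.283, -0.0], [-0.0, 0.001, -1.0]]
contact_force: [-1.5, -0.2, 5.1]
gripper_width: 0.0392
```

Contact at 5.1 N. Releasing and rising.

Emit:
{"op": "apply_moves", "data": {"steps": [{"tx": 0,"ty": 0,"tz": 0,"turn": 0},{"tx": 0,"ty": 0,"tz": 0,"turn": 0},{"tx": 0,"ty": 0,"tz": 0,"turn": 0},{"tx": 0,"ty": 0,"tz": 0,"turn": 0},{"tx": 0,"ty": 0,"tz": 0,"turn": 0},{"tx": 0,"ty": 0,"tz": 0,"turn": 0},{"tx": 0,"ty": 0,"tz": 0,"turn": 0}], "hand": 0}}

```text
time_s: 22.5
ee_pos: [0.6248, -0.2615, 0.0495]
tcp_rot: [[0.283, 0.959, -0.0], [0.959, -0.283, 0.0], [0.0, -0.0, -1.0]]
contact_force: [0.2, 0.5, 0.3]
gripper_width: 0.0877
```

Emit:
{"op": "apply_moves", "data": {"steps": [{"tx": 0,"ty": 0,"tz": 15,"turn": 0},{"tx": 0,"ty": 0,"tz": 40,"turn": 0},{"tx": 0,"ty": 0,"tz": 80,"turn": 0},{"tx": 0,"ty": 0,"tz": 105,"turn": 0},{"tx": 0,"ty": 0,"tz": 115,"turn": 0},{"tx": 0,"ty": 0,"tz": 115,"turn": 0}]}}

```text
time_s: 23.1
ee_pos: [0.6257, -0.2618, 0.1666]
tcp_rot: [[0.283, 0.959, 0.003], [0.959, -0.283, -0.001], [-0.0, 0.004, -1.0]]
contact_force: [-0.4, -1.0, -1.0]
gripper_width: 0.0882
```

Emit:
{"op": "apply_moves", "data": {"steps": [{"tx": -20,"ty": -6,"tz": 0,"turn": 0},{"tx": -57,"ty": -16,"tz": 0,"turn": 0},{"tx": -97,"ty": -27,"tz": 0,"turn": 0},{"tx": -137,"ty": -38,"tz": 0,"turn": 0},{"tx": -172,"ty": -47,"tz": 0,"turn": 0},{"tx": -197,"ty": -54,"tz": 0,"turn": 0},{"tx": -207,"ty": -57,"tz": 0,"turn": 0},{"tx": -207,"ty": -57,"tz": 0,"turn": 0}]}}

```text
time_s: 23.9
ee_pos: [0.4162, -0.3188, 0.1637]
tcp_rot: [[0.285, 0.959, -0.002], [0.959, -0.285, 0.001], [0.0, -0.002, -1.0]]
contact_force: [-0.6, -0.4, -0.1]
gripper_width: 0.0877
```

Emit:
{"op": "apply_moves", "data": {"steps": [{"tx": 0,"ty": 0,"tz": 0,"turn": 0},{"tx": 0,"ty": 0,"tz": 0,"turn": 0}]}}

```text
time_s: 24.1
ee_pos: [0.4198, -0.3176, 0.1644]
tcp_rot: [[0.281, 0.96, 0.002], [0.96, -0.281, 0.001], [0.001, 0.002, -1.0]]
contact_force: [0.2, -0.3, -0.3]
gripper_width: 0.0882
```

```bash
python3 w.py w8.png short .418 -.319 0
```

```text
[ 0.41984946 -0.31762616  0.1643976 ] [ 0.76  0.68 -0.32  1.93  0.37  0.58  1.48]
```

View pics/w8.png

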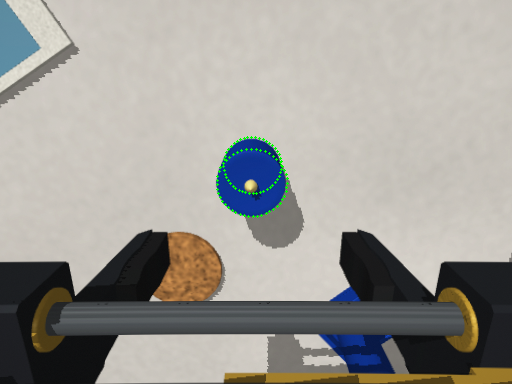

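The overlay matches blue_short (251,180). Descending to z of about 25 mm and gripping.

Emit:
{"op": "apply_moves", "data": {"steps": [{"tx": 0,"ty": 0,"tz": -20,"turn": 0},{"tx": 0,"ty": 0,"tz": -55,"turn": 0},{"tx": 0,"ty": 0,"tz": -88,"turn": 0},{"tx": 0,"ty": 0,"tz": -114,"turn": 0},{"tx": 0,"ty": 0,"tz": -131,"turn": 0},{"tx": 0,"ty": 0,"tz": -139,"turn": 0},{"tx": 0,"ty": 0,"tz": -139,"turn": 0},{"tx": 0,"ty": 0,"tz": -139,"turn": 0}]}}

```text
time_s: 24.95
ee_pos: [0.4186, -0.3185, 0.0261]
tcp_rot: [[0.282, 0.959, 0.001], [0.959, -0.282, -0.0], [-0.0, 0.001, -1.0]]
contact_force: [-0.2, -0.2, 0.3]
gripper_width: 0.088
```

Emit:
{"op": "apply_moves", "data": {"steps": [{"tx": 0,"ty": 0,"tz": 0,"turn": 0},{"tx": 0,"ty": 0,"tz": 0,"turn": 0},{"tx": 0,"ty": 0,"tz": 0,"turn": 0},{"tx": 0,"ty": 0,"tz": 0,"turn": 0},{"tx": 0,"ty": 0,"tz": 0,"turn": 0},{"tx": 0,"ty": 0,"tz": 0,"turn": 0}], "hand": 1}}

```text
time_s: 25.55
ee_pos: [0.4179, -0.3188, 0.0259]
tcp_rot: [[0.283, 0.959, 0.0], [0.959, -0.283, -0.001], [-0.0, 0.001, -1.0]]
contact_force: [-0.4, -0.5, 5.0]
gripper_width: 0.0574
```

Emit:
{"op": "apply_moves", "data": {"steps": [{"tx": 0,"ty": 0,"tz": 12,"turn": 0},{"tx": 0,"ty": 0,"tz": 35,"turn": 0},{"tx": 0,"ty": 0,"tz": 70,"turn": 0},{"tx": 0,"ty": 0,"tz": 108,"turn": 0},{"tx": 0,"ty": 5,"tz": 135,"turn": 0},{"tx": 4,"ty": 25,"tz": 145,"turn": 0},{"tx": 9,"ty": 58,"tz": 145,"turn": 0},{"tx": 15,"ty": 95,"tz": 145,"turn": 0}]}}

```text
time_s: 26.35
ee_pos: [0.4326, -0.2235, 0.1715]
tcp_rot: [[0.285, 0.958, 0.001], [0.958, -0.285, -0.001], [-0.0, 0.001, -1.0]]
contact_force: [0.5, 0.8, -0.9]
gripper_width: 0.0571
```

Emit:
{"op": "apply_moves", "data": {"steps": [{"tx": 5,"ty": 40,"tz": 0,"turn": 0},{"tx": 10,"ty": 80,"tz": 0,"turn": 0},{"tx": 14,"ty": 120,"tz": 0,"turn": 0},{"tx": 17,"ty": 160,"tz": 0,"turn": 0},{"tx": 19,"ty": 200,"tz": 0,"turn": 0},{"tx": 19,"ty": 240,"tz": 0,"turn": 0},{"tx": 17,"ty": 280,"tz": 0,"turn": 0},{"tx": 12,"ty": 320,"tz": 0,"turn": 0}]}}

```text
time_s: 27.15
ee_pos: [0.4446, 0.0983, 0.171]
tcp_rot: [[0.283, 0.959, 0.0], [0.959, -0.283, 0.0], [0.001, 0.0, -1.0]]
contact_force: [0.9, -0.5, -1.8]
gripper_width: 0.0573
```

Emit:
{"op": "apply_moves", "data": {"steps": [{"tx": -6,"ty": 40,"tz": 0,"turn": 0},{"tx": -13,"ty": 80,"tz": 0,"turn": 0},{"tx": -22,"ty": 120,"tz": 0,"turn": 0},{"tx": -32,"ty": 155,"tz": 0,"turn": 0},{"tx": -39,"ty": 182,"tz": 0,"turn": 0},{"tx": -44,"ty": 200,"tz": 0,"turn": 0},{"tx": -45,"ty": 207,"tz": 0,"turn": 0},{"tx": -45,"ty": 207,"tz": 0,"turn": 0}]}}

```text
time_s: 27.95
ee_pos: [0.3994, 0.3041, 0.1708]
tcp_rot: [[0.281, 0.96, -0.0], [0.96, -0.281, 0.0], [0.0, -0.0, -1.0]]
contact_force: [0.2, -0.8, -1.4]
gripper_width: 0.0573
```

Emit:
{"op": "apply_moves", "data": {"steps": [{"tx": 0,"ty": 0,"tz": -25,"turn": 0},{"tx": 0,"ty": 0,"tz": -55,"turn": 0},{"tx": 0,"ty": 0,"tz": -80,"turn": 0},{"tx": 0,"ty": 0,"tz": -98,"turn": 0},{"tx": 0,"ty": 0,"tz": -106,"turn": 0},{"tx": 0,"ty": 0,"tz": -106,"turn": 0},{"tx": 0,"ty": 0,"tz": -106,"turn": 0}]}}

```text
time_s: 28.65
ee_pos: [0.4004, 0.303, 0.0652]
tcp_rot: [[0.284, 0.959, 0.001], [0.959, -0.284, 0.0], [0.0, 0.001, -1.0]]
contact_force: [-0.4, -1.2, -0.8]
gripper_width: 0.0576
```

```bash
python3 w.py w9.png round .400 .3028 0
```

```text
[0.40036554 0.30302141 0.065167  ] [-0.69  0.83 -0.07  2.06  0.22  0.25  0.32]
```

View pics/w9.png

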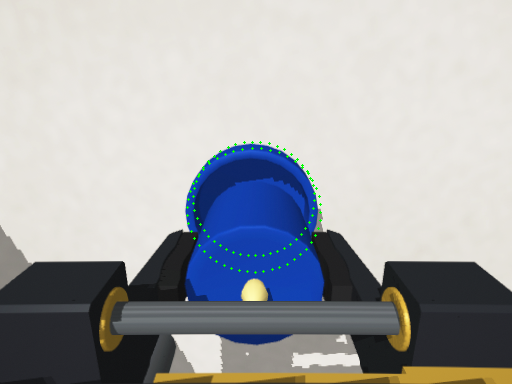

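Centred over blue_round, with the ring at about (252,207). The target z is 30.9 mm.

Emit:
{"op": "apply_moves", "data": {"steps": [{"tx": 0,"ty": 0,"tz": -9,"turn": 0},{"tx": 0,"ty": 0,"tz": -18,"turn": 0},{"tx": 0,"ty": 0,"tz": -26,"turn": 0},{"tx": 0,"ty": 0,"tz": -30,"turn": 0},{"tx": 0,"ty": 0,"tz": -32,"turn": 0},{"tx": 0,"ty": 0,"tz": -32.5,"turn": 0},{"tx": 0,"ty": 0,"tz": -33,"turn": 0},{"tx": 0,"ty": 0,"tz": -33,"turn": 0}]}}

```text
time_s: 29.5
ee_pos: [0.3999, 0.3036, 0.0317]
tcp_rot: [[0.283, 0.959, 0.0], [0.959, -0.283, 0.0], [0.0, 0.0, -1.0]]
contact_force: [-0.7, 0.0, 0.8]
gripper_width: 0.0573
```

Emit:
{"op": "apply_moves", "data": {"steps": [{"tx": 0,"ty": 0,"tz": -0.5,"turn": 0},{"tx": 0,"ty": 0,"tz": -1,"turn": 0},{"tx": 0,"ty": 0,"tz": -1.4,"turn": 0},{"tx": 0,"ty": 0,"tz": -1.4,"turn": 0}]}}

```text
time_s: 29.9
ee_pos: [0.3999, 0.3036, 0.0309]
tcp_rot: [[0.283, 0.959, 0.001], [0.959, -0.283, 0.0], [0.001, 0.0, -1.0]]
contact_force: [-0.5, 0.5, 6.7]
gripper_width: 0.0572
```

Seated. Releasing and rising, then moving the arm out of the cameras' view for the final checks.

Emit:
{"op": "apply_moves", "data": {"steps": [{"tx": 0,"ty": 0,"tz": 0,"turn": 0},{"tx": 0,"ty": 0,"tz": 0,"turn": 0},{"tx": 0,"ty": 0,"tz": 0,"turn": 0},{"tx": 0,"ty": 0,"tz": 0,"turn": 0},{"tx": 0,"ty": 0,"tz": 0,"turn": 0},{"tx": 0,"ty": 0,"tz": 0,"turn": 0}], "hand": 0}}

```text
time_s: 30.5
ee_pos: [0.3998, 0.3035, 0.0301]
tcp_rot: [[0.283, 0.959, -0.0], [0.959, -0.283, -0.0], [-0.0, -0.0, -1.0]]
contact_force: [0.6, -0.4, 0.5]
gripper_width: 0.0883
```

Emit:
{"op": "apply_moves", "data": {"steps": [{"tx": 0,"ty": 0,"tz": 15,"turn": 0},{"tx": 0,"ty": 0,"tz": 45,"turn": 0},{"tx": 0,"ty": 0,"tz": 85,"turn": 0},{"tx": 0,"ty": 0,"tz": 125,"turn": 0},{"tx": 0,"ty": 0,"tz": 165,"turn": 0},{"tx": 0,"ty": 0,"tz": 195,"turn": 0},{"tx": 0,"ty": 0,"tz": 205,"turn": 0}]}}

```text
time_s: 31.2
ee_pos: [0.4009, 0.3044, 0.2381]
tcp_rot: [[0.283, 0.959, 0.004], [0.959, -0.283, 0.004], [0.005, 0.003, -1.0]]
contact_force: [0.8, 0.5, -0.2]
gripper_width: 0.0881
```

Emit:
{"op": "apply_moves", "data": {"steps": [{"tx": -20,"ty": 27,"tz": 0,"turn": 0},{"tx": -48,"ty": 64,"tz": 0,"turn": 0},{"tx": -78,"ty": 104,"tz": 0,"turn": 0},{"tx": -108,"ty": 144,"tz": 0,"turn": 0},{"tx": -138,"ty": 184,"tz": 0,"turn": 0},{"tx": -160,"ty": 214,"tz": 0,"turn": 0},{"tx": -170,"ty": 227,"tz": 0,"turn": 0},{"tx": -170,"ty": 227,"tz": 0,"turn": 0}]}}

```text
time_s: 32.0
ee_pos: [0.2276, 0.5316, 0.2341]
tcp_rot: [[0.279, 0.96, -0.001], [0.96, -0.279, -0.001], [-0.001, -0.001, -1.0]]
contact_force: [0.4, -0.4, 0.2]
gripper_width: 0.0881
```

```bash
python3 - <<'E'
from cell import ctrl
import cv2
for n in ("top","side"):
    i=ctrl.camera(n)[:,:,::-1]; cv2.imwrite(f"pics/{n}9.png",i)
    c=i[110:270,80:400] if n=='top' else i[70:340,130:400]
    cv2.imwrite(f"pics/{n}9c.png",cv2.resize(c,None,fx=2.2,fy=2.2,interpolation=cv2.INTER_CUBIC))
    b=cv2.imread(f"pics/{n}0.png")
print(ctrl.get_obs()['ee_pos'])
E
sed -e 's/}0.png/}9.png/' -e "s/'red_short':.*/'grey':('grey','tall',(191,204)),'red_short':('red','short',(280,150)),'blue_short':('blue','short',(154,236))}/" -e "/^'blue_round'/d;/^'blue_square'/d" loc.py > /dev/null
python3 - <<'E'
from h import *
from cell import ctrl
# candle/jar motion test: difference of patches before/after around grey and jar (top & side)
for n,(g,j) in {'top':((191,204),(221,141)),'side':((206,149),(276,142))}.items():
    a=cv2.imread(f'pics/{n}0.png',0).astype(np.float32);b=cv2.imread(f'pics/{n}9.png',0).astype(np.float32)
    for nm,(x,y) in (('grey',g),('jar',j)):
        s=np.s_[y-20:y+20,x-16:x+16]; print(n,nm,cv2.phaseCorrelate(a[s].copy(),b[s].copy()))
E
```

```text
[0.23144182 0.52844943 0.2343947 ]
top grey ((0.20851406252288385, -0.22659479464419263), 0.7854427695274353)
top jar ((-0.045906677308916954, 0.0529394956905449), 0.7720170941203832)
side grey ((5.163255533334185, -1.0821325084410027), 0.09505014456808566)
side jar ((0.0010150041631753481, 0.11689685004533956), 0.8880284897983074)
```

View pics/top9c.png

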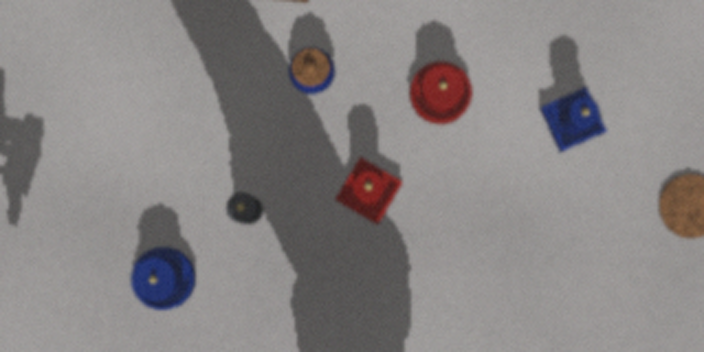

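View pics/side9c.png

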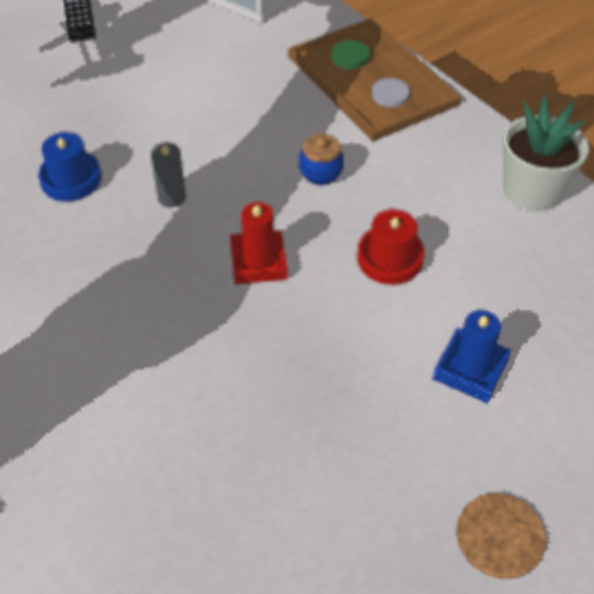

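All four candles stand in their matching holders. In the enlarged top view they are at blue_round (163,278), red_square (369,190), red_round (441,92) and blue_square (573,118). The side-view correlation for grey was unreliable because the arm's shadow shifts, so I'll check it again by silhouette.

```bash
python3 - <<'E'
from h import *
from cell import ctrl
m=ctrl.camera_model('side')
for k in '09':
    im=np.ascontiguousarray(cv2.imread(f'pics/side{k}.png')[:,:,::-1]); V=cv2.cvtColor(im,cv2.COLOR_RGB2HSV)[...,2]
    for t in (75,90): print(k,t,fit([m],[(V<t).astype(np.uint8)],'tall',[.4956,.1859]))
ts=np.hstack([cv2.resize(cv2.imread(f'pics/side{k}.png')[120:180,180:240],None,fx=5,fy=5) for k in '09'])
cv2.imwrite('pics/grey.png',ts)
E
```

```text
0 75 (array([0.49803335, 0.18919773]), np.float64(0.41567211722234015))
0 90 (array([0.49591281, 0.18723536]), np.float64(0.2598667672197084))
9 75 (array([0.4977991 , 0.19155503]), np.float64(0.6533300239927194))
9 90 (array([0.49668404, 0.18833672]), np.float64(0.38152444076222036))
```

View pics/grey.png

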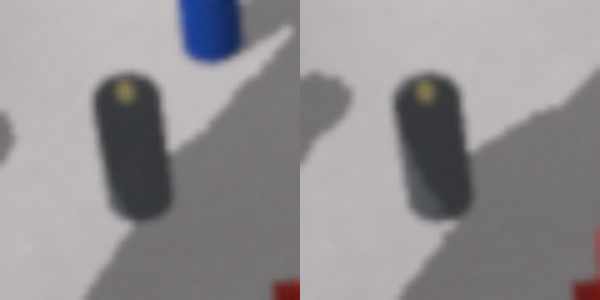

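Before and after, the grey candle's outline and flame are at the same pixels (flame at (125,92) in both crops); only the shadow across it changed. Handing in.

```bash
python3 -c "
from cell import ctrl
print(ctrl.close_job())"
```

```text
the job is handed in; nothing more can be done
None
```

All four candles are standing in the holders of their own colour: tall ones in the square holders, short ones in the round. I handed the job in about 32 s into the 120 s allowed; no verdict was reported.

- **Lowering:** each candle was lowered slowly until it touched the holder floor, with a contact force of 2 to 7 N, and then released.
- **Candle check:** the final top and side pictures show all four upright and inside their holders. I judged this by eye and did not re-measure their positions.
- **Grey candle and jar:** both are where they started, within 0.3 pixel in the top view. For the grey candle, the automatic side-view comparison wrongly suggested it had moved, because the arm's shadow on it had changed. A side-by-side crop shows its outline and flame at the same pixels, and an outline fit agreed within 1 to 2.5 mm.

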